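# Lock the pressure plate into the sprung print press

## Robot

A 6-joint arm with a two-finger parallel gripper is mounted at the origin on the work surface. World frame = base frame: x ahead of the robot, y to its left, z up, the work surface at z = 0. Lengths are in m, angles in rad, forces in N, time in s.
With the tool pointing down it reaches from about 0.3 to 0.775 m from the base axis. Payload 14.6 kg.
Tool frame: the origin (TCP) lies at the very end of the fingers, on their centre line; the grasp point (between the pads) lies 19 mm behind it; z points along the fingers, y is the line along which they close (so a half turn about z gives the same grasp; the last joint's range is limited). The gripper opens to 94 mm and grips with 3 to 60 N. Pads are 16 mm wide; open, the fingers measure 119 mm over their backs; the gripper's body (75 mm by 177 mm) begins 78 mm behind the grasp point.
Start: joints at [-1.326, 0.3, 1.521, -0, 1.321, -0.067], TCP at [0.169, -0.523, 0.168] pointing down, gripper open.
Joint ranges: [-3.03, 3.03], [-0.79, 2.21], [0.23, 2.52], [-1.04, 4.18], [0, 3.07], [-2.55, 2.55]. Speed limits (rad/s): [2.22, 2.22, 2.57, 3.14, 3.14, 3.14].

## Interface

Orientations are given as a unit quaternion [x, y, z, w].
In Python, from rig import status, cams, env gives the robot as it stands. The module is installed in compiled form; this text tells all that it offers.
- The arm moves only by the tool arm_command, never from a script. Its argument "plan" is a list of rows, each a list of 6 numbers: the shift along the tool's x, y, z normalised to -1 to 1, where 1 is 200 mm, then the turn, a rotation vector about the tool's x, y, z normalised to -1 to 1, where 1 is pi/2 rad. In form: [[x, y, z, wx, wy, wz], ...]. A call has 1 to 8 rows; each row is the pose to reach, as a shift and turn from the pose commanded when the call began, along the tool's axes at that moment; what a row does not reach only later rows make up. A row lasts 1/8 s, in which the tool goes at most 62.5 mm and 10.7 degrees, less where a joint would pass 70% of its speed; a pose out of reach is approached as far as the arm can. A call with a number of a shift or a turn outside -1 to 1 is refused whole. A call with a gripper value outside its range is refused whole. "claw" is the opening, from 0 (shut) to 1 (fully open), set as the call begins (left out, the last holds). The fingers move at their own pace and stop on an object; "newtons" is the grip in N (left out, the last holds). Time passes only in rows, so rows that repeat a pose let the fingers close. It gives the time, the measured TCP pose, the force, the opening and the grip force at its end, in the units of the state.
- status.observe(): the state, without advancing time (a new reading comes with each control period).
- cams.capture(name): name is "scene" or "top" or "wrist"; returns a dict with "image" (400x640x3 uint8, red, green, blue), "fx", "fy", "cx", "cy" (pixels), "D" ([k1, k2, p1, p2, k3] as OpenCV has them; the pictures are not rectified), "xyz" and "orientation" of the camera in the world; the wrist camera has in their place "T_tool_cam" (4x4, takes a point from camera to tool coordinates, whose origin is the TCP and whose axes are the flange's). Camera axes: x right, y down, z forward; pixel columns grow to the right and rows downward; lengths in m; the calibration is good to about 2 mm. A picture is of the moment at which its call begins: read the wrist's pose just before it. There is no depth.
- env.hand_in(): hands the job in; it is judged then, once.
The state is a dict: "t": time; "joint_positions": joint angles; "qvel": joint speeds; "joint_torque": joint torques, N m; "tcp_pos": TCP position; "tool_rot": TCP orientation; "contact_force": force on the tool from outside, world axes, zero at the start; "torque": the same for the moment, N m; "width": finger opening in m; "gripper_force": force on a finger pad.
Only numpy, scipy, OpenCV 4.12 (cv2) and the standard library are available. Lean on these libraries where they do the work, as an engineer would, in place of code of your own. Each camera call takes 0.05 s, during which the arm holds its last target. There are 200 camera calls.

## Task

Lay the pressure plate on the sprung bed of the print press with its four ears in the notches, push it down against the spring and slide it lengthwise fully home under the lips, so that it stays locked and keeps the bed pressed down when you let go. It goes home towards only one end of the press: packing hidden under the lips of the other end stops it after a few millimetres, and you have to feel which end that is. Leave the other things on the table where they are.

Things in the scene. Friction and masses are not known exactly. Their poses are not given: they have to be found in the camera images.
- press: Low dark steel press, fixed to the table, 104 mm (its x) by 156 mm (its y) by 59 mm high; origin at the centre of its underside, z up. Alike at both y ends. In its middle is the sprung bed. Along each long side runs a groove, floor at z = 40 mm, outer wall at |x| = 46 mm, roofed by bright steel lips. The grooves end in stops at |y| = 66 mm: the plate, entered at y = 0, slides about 20 mm to be home.
- lip_mid (a point): Centre between the two middle lips, level with their tops, 59 mm above the press's underside; axes as the press. Lips are 6 mm thick (z 53 to 59 mm in the press's frame) and reach inward to |x| = 35 mm. Middle lips cover |y| < 30 mm, end lips |y| 50 to 78 mm; between them four notches 20 mm long, centred at y = +-40 mm, let the plate's ears down.
- lip_end (a point): Centre between the two end lips at the press's +y end (y = 64 mm), level with the lip tops; the -y end looks the same. Under the end lips of one end, +y or -y, different every time and out of sight, packing fills both grooves from |y| = 52 mm outwards: that way the plate stops after only about 6 mm.
- plate: Loose aluminium plate with wooden handle, about 0.35 kg; origin at the centre of its underside, z up. Plate 64 (x) by 120 (y) by 8 mm thick; four ears as thick, 12 mm long in y, reach out to |x| = 43 mm at y = +-40 mm. Same when turned half round. Handle: upright block in the middle, 20 mm thick (x), 64 mm long (y), top at z = 64 mm. Home, its underside is 45 mm above the press's, ears up against the lips.
- bed (a joint): How far the sprung bed of the press is pushed down, in m: 0 up, 0.015 at its bottom stop, about 0.011 with the plate locked in. The spring gives about 8 N at the top and 15 N at the bottom. Bottomed, the plate's ears pass 4 mm below the lips.
- bed_top (a point): Centre of the top face of the bed, a pale wooden slab 58 mm (x) by 112 mm (y) with a print on it; axes as the press; 56 mm above the press's underside when up, 41 mm when bottomed.
- mug: Bystander: white mug, 82 mm across, 95 mm tall; origin at the centre of its underside.
- glue_bottle: Bystander: white glue bottle, 80 mm across, 190 mm tall; origin at the centre of its underside.
- tape_roll: Bystander: roll of masking tape lying flat, 72 mm across, 24 mm tall; origin at the centre of its underside.
- paint_jar: Bystander: small amber paint jar, 56 mm across, 70 mm tall; origin at the centre of its underside.
- paint_tin: Bystander: tin, 72 mm across, 90 mm tall; origin at the centre of its underside.
- brush: Bystander: paint brush lying flat; origin in its handle or near its middle.
- ink_jar: Bystander: small black ink jar, 50 mm across, 55 mm tall; origin at the centre of its underside.
Not all that is in view belongs to the job. Leave any blue or red look-alike of the plate alone.

How it is judged:
At the end, for the whole second after the job is handed in: Plate at rest under the lips, level (0.06 rad), in line with the press within 0.08 rad and 6 mm sideways, underside 40 to 48.5 mm above the press's, slid at least 15 mm along y from the middle towards the free end; bed held down by more than 9 mm (value of joint bed above 0.009 m and z of plate in the frame of press between 0.04 and 0.0485 m and x of plate in the frame of press between -0.006 and 0.006 m and (y of plate in the frame of press above 0.015 m or y of plate in the frame of press below -0.015 m) and angle between the y axis of plate and the y axis of press, either way round below 0.08 rad and angle between plate's own z axis and vertical below 0.06 rad and linear speed of plate below 0.02 m/s); the robot touches nothing.
It fails at once if a bystander was moved by more than 40 mm (distance of any of mug, glue_bottle, tape_roll, paint_jar, paint_tin, brush, ink_jar from where it was at the start of the episode above 0.04 m).
It also fails if it takes over 45 s, if anything falls off the work surface, if the arm or the gripper's body presses on something with over 40 N, if the wrist force passes 120 N, or if a joint passes its speed limit or range.

## Working session

There is one attempt and no reset: what is moved stays moved. The work goes in short steps, Python scripts to look and compute and a tool call to move; the robot and the scene stay as the last step left them, time stands still between calls to the robot, and variables do not carry over. Pictures are saved under pics/ and viewed, at most 10 in all, crops included, and the job is handed in when it is done.

Besides the shell and the picture viewer there is one more tool, called after ">>>" as a command line: name --pt "numbers of a row" for each row, then --argument value for the rest. arm_command: Moves the arm, as the interface text tells. Its arguments: {"type":"object","properties":{"plan":{"type":"array","items":{"type":"array","items":{"type":"number","minimum":-1,"maximum":1}}},"claw":{"type":"number"},"newtons":{"type":"number"}},"required":["plan"]}

```bash
mkdir -p pics; cat > h.py <<'E'
import numpy as np, cv2, pickle
from scipy.spatial.transform import Rotation as R
from rig import status, cams, env
def grab(n):
    s=status.observe(); c=cams.capture(n); K=np.array([[c['fx'],0,c['cx']],[0,c['fy'],c['cy']],[0,0,1.]])
    if n=='wrist':
        T=np.eye(4);T[:3,:3]=R.from_quat(s['tool_rot']).as_matrix();T[:3,3]=s['tcp_pos'];T=T@c['T_tool_cam']
        Rm,p=T[:3,:3],T[:3,3]
    else: Rm,p=R.from_quat(c['orientation']).as_matrix(),np.array(c['xyz'])
    v=dict(im=c['image'],K=K,D=np.array(c['D']),R=Rm,p=p)
    pickle.dump(v,open(f'pics/{n}.pkl','wb')); return v
def load(n): return pickle.load(open(f'pics/{n}.pkl','rb'))
def save(v,f,crop=None,sc=1):
    im=v['im'][:,:,::-1]
    if crop: x0,y0,x1,y1=crop; im=im[y0:y1,x0:x1]
    cv2.imwrite('pics/'+f,cv2.resize(im,None,fx=sc,fy=sc,interpolation=cv2.INTER_CUBIC))
def ray(v,px,z):
    u=cv2.undistortPoints(np.float64(px).reshape(-1,1,2),v['K'],v['D']).reshape(-1,2)
    d=np.c_[u,np.ones(len(u))]@v['R'].T
    return v['p']+d*((z-v['p'][2])/d[:,2])[:,None]
def proj(v,P):
    return cv2.projectPoints(((np.atleast_2d(P)-v['p'])@v['R']),np.zeros(3),np.zeros(3),v['K'],v['D'])[0].reshape(-1,2)
E
python3 - <<'E'
from h import *
t=grab('top');save(t,'top.png',sc=1.25);s=grab('scene')
save(s,'scene.png');print(t['p'],t['R'],s['p'],status.observe())
E
```

```text
[0.47415666 0.02129294 1.21593946] [[-0.00617206 -0.99571759  0.09224088]
 [-0.99994004  0.0053111  -0.0095763 ]
 [ 0.00904539 -0.09229445 -0.99569067]] [ 1.12351374 -0.4147237   1.15535747] {'t': 0.1, 'joint_positions': array([-1.32559435e+00,  3.00441920e-01,  1.52150382e+00,  1.57664996e-05,
        1.32067517e+00, -6.65622088e-02]), 'qvel': array([ 6.57950478e-04, -1.84302926e-03,  2.22795014e-05, -1.10002960e-03,
        1.95965320e-03, -7.85456008e-04]), 'joint_torque': array([-1.10483732e-03, -5.32649517e+01, -3.53286695e+01,  7.08448444e-02,
        2.35108612e-02, -8.09474659e-05]), 'tcp_pos': array([ 0.16866386, -0.52322533,  0.16743503]), 'tool_rot': array([ 9.87875142e-01,  1.55249605e-01, -3.82542782e-05, -5.12759228e-04]), 'contact_force': array([-0.15049464, -0.22735417,  0.05665456]), 'torque': array([-0.01094274, -0.02070397,  0.00908925]), 'gripper_force': 0.0, 'width': 0.09380271177328202}
```

View pics/top.png

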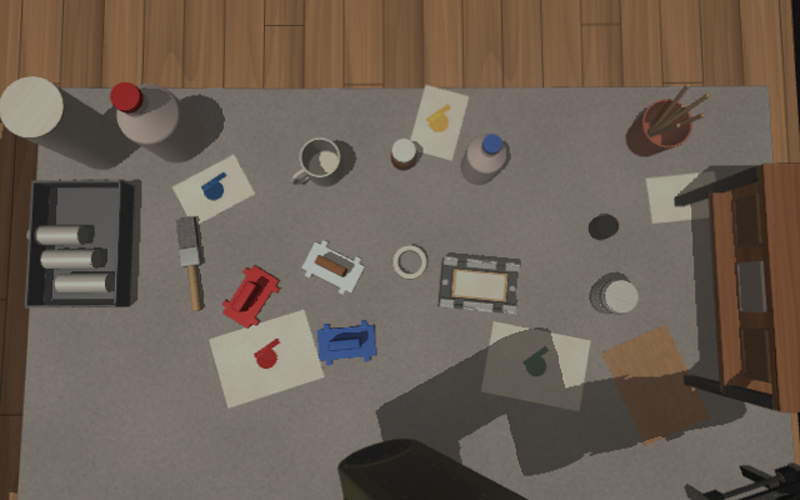

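View pics/scene.png

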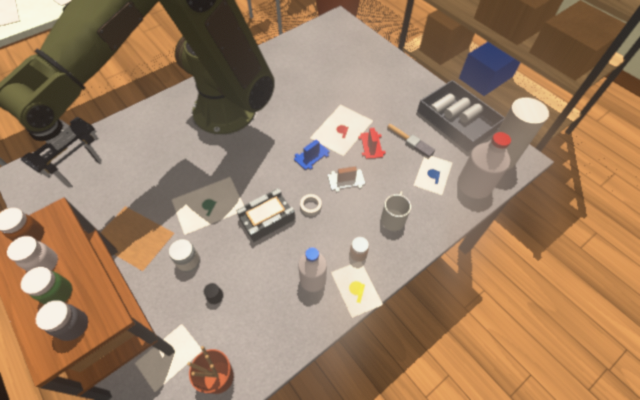

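The top view shows the plate at about (333,267) with its wooden handle, and the press at (480,284). The tape roll lies between them at (410,262). The red and blue look-alikes are to the left of the plate and below it.

```bash
cat > m.py <<'E'
from h import *
t=load('top');im=t['im'];hsv=cv2.cvtColor(im,cv2.COLOR_RGB2HSV)
def blob(mask,box):
    x0,y0,x1,y1=box;m=np.zeros_like(mask);m[y0:y1,x0:x1]=mask[y0:y1,x0:x1]
    n,l,st,c=cv2.connectedComponentsWithStats(m);k=1+np.argmax(st[1:,4]);p=np.argwhere(l==k)[:,::-1];return p
def rect(P):
    r=cv2.minAreaRect((P[:,:2]*1000).astype(np.float32));b=cv2.boxPoints(r)
    e=[b[1]-b[0],b[2]-b[1]];L=max(e,key=np.linalg.norm);return np.round(r[0],1),np.round(r[1],1),np.degrees(np.arctan2(L[1],L[0]))%180
w=((hsv[...,1]<45)&(hsv[...,2]>140)).astype(np.uint8)
print('plate',rect(ray(t,blob(w,(238,188,296,240)),.008)))
o=((hsv[...,1]>90)&((hsv[...,0]<20)|(hsv[...,0]>170))).astype(np.uint8)
for z in(.064,):print('handle',rect(ray(t,blob(o,(245,198,290,228)),z)))
cr=(348,198,420,256)
d=(hsv[...,2]>185).astype(np.uint8)
p=blob(d,cr);print('bed',len(p),rect(ray(t,p,.056)))
save(t,'crop.png',(230,180,430,260),4)
E
python3 m.py
```

```text
plate (array([551.4, 160.1]), array([119.7,  85.8]), np.float32(62.61568))
handle (array([550.9, 157.8]), array([64.1, 17.1]), np.float32(63.140724))Traceback (most recent call last):
  File "m.py", line 15, in <module>
    p=blob(d,cr);print('bed',len(p),rect(ray(t,p,.056)))
  File "m.py", line 5, in blob
    n,l,st,c=cv2.connectedComponentsWithStats(m);k=1+np.argmax(st[1:,4]);p=np.argwhere(l==k)[:,::-1];return p
                                                     ~~~~~~~~~^^^^^^^^^^
    return _wrapfunc(a, 'argmax', axis=axis, out=out, **kwds)
    return bound(*args, **kwds)
ValueError: attempt to get argmax of an empty sequence
```

```bash
sed -i 's/^d=.*/d=((hsv[...,2]>140)\&(hsv[...,1]>25)).astype(np.uint8)/' m.py; cat >>m.py <<'E'
for th in(70,85):
  dk=(hsv[...,2]<th).astype(np.uint8);dk=cv2.morphologyEx(dk,cv2.MORPH_CLOSE,np.ones((5,5)))
  p=blob(dk,cr);print('dark',len(p),rect(ray(t,p,.05)))
E
python3 m.py
```

```text
plate (array([551.4, 160.1]), array([119.7,  85.8]), np.float32(62.61568))
handle (array([550.9, 157.8]), array([64.1, 17.1]), np.float32(63.140724))
bed 899 (array([ 510. , -146.6]), array([109.2,  55.6]), np.float32(84.17045))
dark 225 (array([ 482.9, -138.7]), array([158.1,  69.4]), np.float32(65.137436))
dark 1072 (array([ 515.8, -146. ]), array([160.7, 113.3]), np.float32(84.17794))
```

View pics/crop.png

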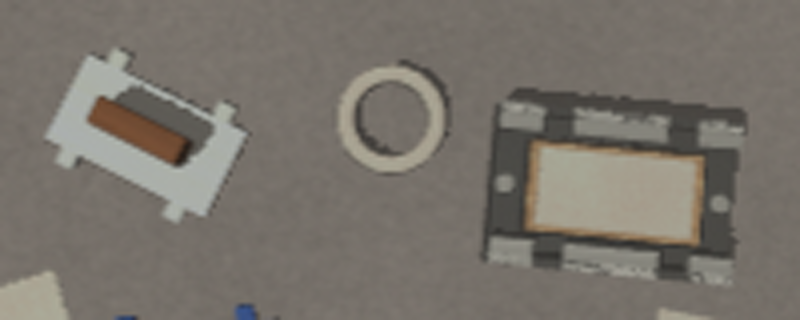

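>>> arm_command --pt "0 0 -0.3 0 0 0" --pt "0.955 -0.887 -0.4 0 0 0" --pt "0.955 -0.887 -0.4 0 0 0" --pt "0.955 -0.887 -0.4 0 0 0" --pt "0.955 -0.887 -0.4 0 0 0" --pt "0.955 -0.887 -0.4 0 0 0" --pt "0.955 -0.887 -0.4 0 0 0" --claw 1

```text
t: 0.98
tcp_pos: [0.2962, -0.296, 0.2479]
tool_rot: [0.988, 0.156, -0.0, 0.0]
contact_force: [-0.2, -1.3, -0.6]
width: 0.0938
gripper_force: 0.0
```

>>> arm_command --pt "0.955 -0.887 0 0 0 0" --pt "0.955 -0.887 0 0 0 0" --pt "0.955 -0.887 0 0 0 0" --pt "0.955 -0.887 0 0 0 0" --pt "0.955 -0.887 0 0 0 0" --pt "0.955 -0.887 0 0 0 0"

```text
t: 1.72
tcp_pos: [0.4235, -0.0695, 0.2474]
tool_rot: [0.988, 0.155, -0.001, -0.0]
contact_force: [-0.0, 0.2, 0.0]
width: 0.0941
gripper_force: 0.0
```

>>> arm_command --pt "0.955 -0.887 0 0 0 -0.5" --pt "0.955 -0.887 0 0 0 -0.5" --pt "0.955 -0.887 0 0 0 -0.5" --pt "0.955 -0.887 0 0 0 -0.5" --pt "0.955 -0.887 0 0 0 -0.5" --pt "0.955 -0.887 0 0 0 -0.5" --pt "0.955 -0.887 0 0 0 -0.5"

```text
t: 2.6
tcp_pos: [0.5508, 0.1567, 0.2483]
tool_rot: [0.854, 0.52, 0.0, 0.0]
contact_force: [-0.8, -0.8, 0.2]
width: 0.0941
gripper_force: 0.0
```

```bash
cat >>h.py <<'E'
def delta(target,heading,s=None):
    """units of move to target pos with tool x at heading deg"""
    s=s or status.observe(); M=R.from_quat(s['tool_rot']).as_matrix()
    d=M.T@(np.array(target)-s['tcp_pos'])
    Z=R.from_euler('z',heading,degrees=True)*R.from_euler('x',180,degrees=True)
    rv=(R.from_matrix(M.T)*Z).as_rotvec()
    print('t',round(s['t'],2),'tcp',s['tcp_pos'].round(4),'head',np.degrees(np.arctan2(M[1,0],M[0,0])).round(2),'F',s['contact_force'].round(1),'w',round(s['width'],4),'move',(d/.2).round(4),(rv/(np.pi/2)).round(4))
E
python3 - <<'E'
from h import *
delta([.551,.159,.12],63)
w=grab('wrist');save(w,'w1.png');
print(proj(w,[[.551,.159,.064],[.551,.159,.008]]))
E
```

```text
t 2.6 tcp [0.5508 0.1567 0.2483] head 62.65 F [-0.8 -0.8  0.2] w 0.0941 move [ 0.0108 -0.0046  0.6416] [ 0.0002 -0.     -0.0039]
[[318.75094251 177.66261339]
 [318.8643021  172.0976072 ]]
```

View pics/w1.png

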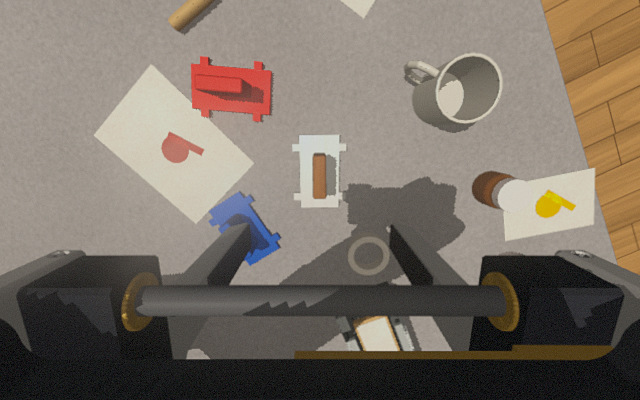

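The plate handle shows at about (319,176) in the wrist view. That matches the projected estimate to within a pixel or two, so I'm going down to grasp.

>>> arm_command --pt "0.01 -0.004 0.3 0 0 0" --pt "0.01 -0.004 0.6 0 0 0" --pt "0.01 -0.004 0.8 0 0 0" --pt "0.01 -0.004 0.95 0 0 0" --pt "0.01 -0.004 0.95 0 0 0"

```text
t: 3.28
tcp_pos: [0.55, 0.1597, 0.0568]
tool_rot: [0.854, 0.521, -0.001, -0.0]
contact_force: [0.7, -0.1, 0.9]
width: 0.0939
gripper_force: 0.0
```

>>> arm_command --pt "0 0 0.1 0 0 0" --pt "0 0 0.18 0 0 0" --pt "0 0 0.18 0 0 0"

```text
t: 3.65
tcp_pos: [0.5508, 0.1606, 0.0219]
tool_rot: [0.853, 0.521, -0.0, -0.0]
contact_force: [0.2, -0.5, -0.3]
width: 0.0939
gripper_force: 0.0
```

>>> arm_command --pt "0 0 0 0 0 0" --pt "0 0 0 0 0 0" --pt "0 0 0 0 0 0" --pt "0 0 0 0 0 0" --pt "0 0 0 0 0 0" --pt "0 0 0 0 0 0" --claw 0 --newtons 40

```text
t: 4.4
tcp_pos: [0.551, 0.161, 0.0219]
tool_rot: [0.853, 0.521, -0.0, -0.0]
contact_force: [-0.1, -0.0, -0.3]
width: 0.0374
gripper_force: 0.0
```

>>> arm_command --pt "0 0 0 0 0 0" --pt "0 0 0 0 0 0" --pt "0 0 0 0 0 0" --pt "0 0 0 0 0 0"

```text
t: 4.9
tcp_pos: [0.5511, 0.161, 0.0219]
tool_rot: [0.853, 0.521, 0.0, 0.0]
contact_force: [1.6, -0.1, -1.1]
width: 0.0192
gripper_force: 40.0
```

>>> arm_command --pt "0 0 -0.25 0 0 0" --pt "0 0 -0.55 0 0 0" --pt "0 0 -0.75 0 0 0" --pt "0 0 -0.75 0 0 0"

```text
t: 5.4
tcp_pos: [0.552, 0.1613, 0.1747]
tool_rot: [0.853, 0.522, 0.002, 0.001]
contact_force: [0.5, 0.2, -3.4]
width: 0.0191
gripper_force: 40.0
```

```bash
python3 - <<'E'
from h import *
delta([.510,-.147,.172],84.2)
delta([.510,-.147,.172],62.6)
w=grab('wrist');save(w,'w2.png')
E
```

```text
t 5.4 tcp [0.552  0.1613 0.1747] head 62.87 F [ 0.5  0.2 -3.4] w 0.0191 move [-1.4677  0.5159  0.0106] [ 0.0027 -0.0015 -0.237 ]
t 5.4 tcp [0.552  0.1613 0.1747] head 62.87 F [ 0.5  0.2 -3.4] w 0.0191 move [-1.4677  0.5159  0.0106] [ 0.0023 -0.002   0.003 ]
```

View pics/w2.png

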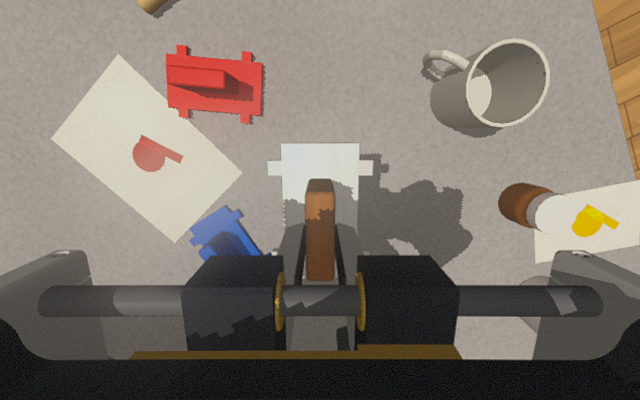

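The plate is held square in the gripper, with its front edge at row 143 and columns 281–358. I'll go higher and to the −y side of the press, so the wrist camera can measure the press from close by.

>>> arm_command --pt "-0.3 0.11 -0.2 0 0 0" --pt "-0.6 0.22 -0.3 0 0 0" --pt "-0.9 0.33 -0.475 0 0 0" --pt "-1 0.364 -0.475 0 0 0" --pt "-1 0.364 -0.475 0 0 0"

```text
t: 6.08
tcp_pos: [0.524, -0.0527, 0.2657]
tool_rot: [0.854, 0.52, -0.001, -0.001]
contact_force: [0.1, -0.7, -3.1]
width: 0.0189
gripper_force: 40.0
```

>>> arm_command --pt "-0.3 0.11 0 0 0 -0.1" --pt "-0.6 0.22 0 0 0 -0.2" --pt "-0.9 0.33 0 0 0 -0.237" --pt "-1 0.364 0 0 0 -0.237" --pt "-1 0.364 0 0 0 -0.237" --pt "-1 0.364 0 0 0 -0.237"

```text
t: 6.82
tcp_pos: [0.4983, -0.2602, 0.2656]
tool_rot: [0.742, 0.671, -0.0, -0.001]
contact_force: [-1.1, 0.6, -3.1]
width: 0.0194
gripper_force: 40.0
```

```bash
python3 - <<'E'
from h import *
delta([.510,-.147,.15],84.2)
w=grab('wrist');save(w,'w3.png',(120,0,520,280),2)
E
```

```text
t 6.83 tcp [ 0.4983 -0.2602  0.2656] head 84.24 F [-1.1  0.6 -3.1] w 0.0194 move [0.5682 0.0024 0.5788] [-0.0012 -0.0008  0.0005]
```

View pics/w3.png

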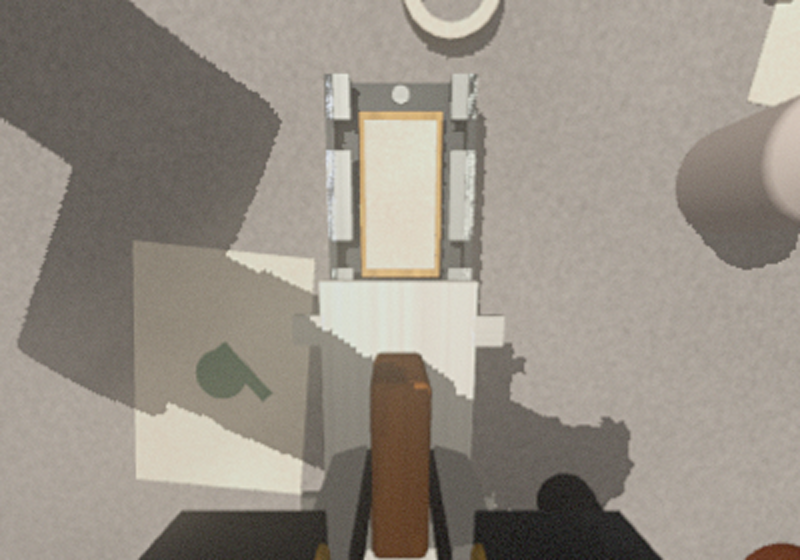

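The press is clearly visible in the crop. The bed rim corners are (359,112), (443,112), (441,277) and (361,277), and the plate's front edge runs from (319,281) to (477,281).

```bash
python3 - <<'E'
from h import *
w=load('wrist'); s=status.observe(); M=R.from_quat(s['tool_rot']).as_matrix()
f=lambda L:np.array(L)/2+[120,0]
def sh(n,px,z):
    P=ray(w,f(px),z); T=(P-s['tcp_pos'])@M
    print(n,(P*1000).round(1)[:,:2].tolist(),'tool',(T*1000).round(1)[:,:2].tolist(),'mean',(P.mean(0)*1000).round(1)); return P
b=sh('bed',[(359,112),(443,112),(441,277),(361,277)],.056)
d=(b[0]+b[1]-b[2]-b[3]);print('ang',np.degrees(np.arctan2(d[1],d[0])))
sh('lips mid inner',[(350,151),(450,151),(352,240),(449,240)],.059)
sh('endlips outercorners',[(332,74),(470,74)],.059)
z=s['tcp_pos'][2]-.014
sh('plate front',[(319,281),(477,281)],z)
sh('ear R',[(504,316),(504,345)],z);sh('ear L',[(293,316)],z)
# subpixel bed via mask
im=w['im'];hsv=cv2.cvtColor(im,cv2.COLOR_RGB2HSV)
m=((hsv[...,1]>25)&(hsv[...,2]>180)).astype(np.uint8);m[:, :290]=0;m[:,350:]=0;m[:50]=0;m[139:]=0
p=np.argwhere(m)[:,::-1];P=ray(w,p,.056);r=cv2.minAreaRect((P[:,:2]*1000).astype(np.float32));print(r)
E
```

```text
bed [[487.1, -89.9], [545.0, -95.8], [534.3, -206.8], [475.4, -200.8]] tool [[168.0, -28.0], [167.9, 30.2], [56.4, 30.7], [56.4, -28.6]] mean [ 510.5 -148.4   56. ]
ang 84.23619883052089
lips mid inner [[478.1, -114.7], [547.5, -121.7], [472.2, -174.1], [542.1, -181.2]] tool [[142.5, -34.5], [142.4, 35.3], [82.7, -34.4], [82.6, 35.8]] mean [ 510.  -147.9   59. ]
endlips outercorners [[471.8, -65.5], [564.8, -75.0]] tool [[190.8, -45.6], [190.6, 47.8]] mean [518.3 -70.2  59. ]
plate front [[472.4, -197.1], [535.4, -203.5]] tool [[60.0, -32.2], [60.0, 31.2]] mean [ 503.9 -200.3  252. ]
ear R [[545.4, -218.5], [544.7, -230.4]] tool [[46.0, 42.6], [34.1, 43.1]] mean [ 545.1 -224.5  252. ]
ear L [[459.9, -209.9]] tool [[46.1, -43.3]] mean [ 459.9 -209.9  252. ]
((509.3997497558594, -147.15936279296875), (109.5504379272461, 56.91584396362305), 84.01254272460938)
```

>>> arm_command --pt "0.3 0.006 0 0 0 0" --pt "0.56 0.006 0.1 0 0 0" --pt "0.56 0.006 0.4 0 0 0" --pt "0.56 0.006 0.7 0 0 0" --pt "0.56 0.006 0.83 0 0 0" --pt "0.56 0.006 0.83 0 0 0" --pt "0.56 0.006 0.83 0 0 0" --newtons 55

```text
t: 7.75
tcp_pos: [0.5115, -0.1498, 0.1025]
tool_rot: [0.742, 0.671, 0.001, 0.001]
contact_force: [-0.1, 0.5, -3.1]
width: 0.0189
gripper_force: 55.0
```

```bash
python3 - <<'E'
from h import *
delta([.5103,-.148,.078],84.2)
s=grab('scene');x,y=proj(s,[.51,-.147,.06])[0].astype(int);print(x,y);save(s,'s2.png',(x-70,y-55,x+70,y+50),5)
E
```

```text
t 7.75 tcp [ 0.5115 -0.1498  0.1025] head 84.24 F [-0.1  0.5 -3.1] w 0.0189 move [ 0.0084 -0.007   0.1222] [0.0013 0.0003 0.0004]
264 209
```

View pics/s2.png

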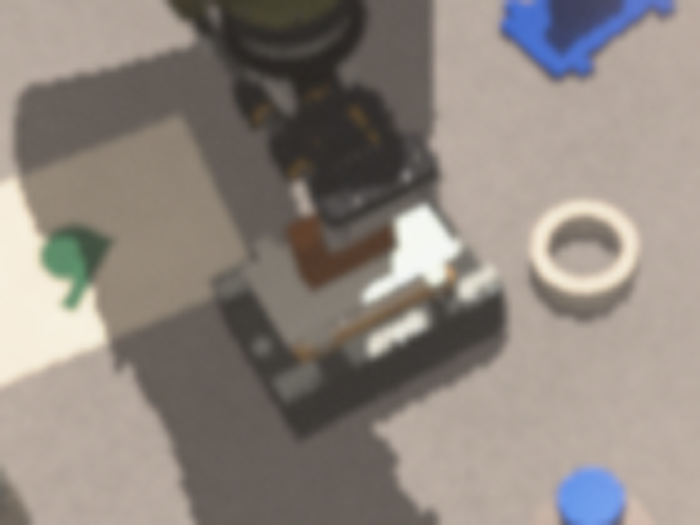

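The plate sits squarely above the bed and lined up with the press. I'll lower it in guarded steps.

>>> arm_command --pt "0.005 -0.002 0.06 0 0 0" --pt "0.005 -0.002 0.11 0 0 0" --pt "0.005 -0.002 0.13 0 0 0" --pt "0.005 -0.002 0.13 0 0 0"

```text
t: 8.3
tcp_pos: [0.5105, -0.1489, 0.0751]
tool_rot: [0.742, 0.67, 0.0, -0.0]
contact_force: [-2.6, 3.2, 5.5]
width: 0.0192
gripper_force: 55.0
```

>>> arm_command --pt "0 0 0.02 0 0 0" --pt "0 0 0.035 0 0 0" --pt "0 0 0.035 0 0 0"

```text
t: 8.68
tcp_pos: [0.5107, -0.149, 0.0686]
tool_rot: [0.742, 0.67, 0.0, 0.0]
contact_force: [-3.3, 3.6, 8.5]
width: 0.0186
gripper_force: 55.0
```

>>> arm_command --pt "0 0 0.01 0 0 0" --pt "0 0 0.02 0 0 0" --pt "0 0 0.024 0 0 0" --pt "0 0 0.024 0 0 0"

```text
t: 9.18
tcp_pos: [0.5107, -0.149, 0.0642]
tool_rot: [0.742, 0.67, 0.0, 0.0]
contact_force: [-4.3, 3.9, 11.9]
width: 0.0186
gripper_force: 55.0
```

>>> arm_command --pt "0.0 0 0.003 0 0 0" --pt "0.015 0 0.003 0 0 0" --pt "0.025 0 0.003 0 0 0" --pt "0.025 0 0.003 0 0 0"

```text
t: 9.68
tcp_pos: [0.5119, -0.1454, 0.0641]
tool_rot: [0.742, 0.67, 0.0, 0.002]
contact_force: [-2.9, -5.0, 11.9]
width: 0.0186
gripper_force: 55.0
```

>>> arm_command --pt "0.01 0 0 0 0 0" --pt "0.02 0 0 0 0 0" --pt "0.02 0 0 0 0 0"

```text
t: 10.05
tcp_pos: [0.5126, -0.1416, 0.0643]
tool_rot: [0.742, 0.67, 0.0, 0.002]
contact_force: [-1.2, -5.7, 11.3]
width: 0.0188
gripper_force: 55.0
```

>>> arm_command --pt "0.01 0 0 0 0 0" --pt "0.02 0 0 0 0 0" --pt "0.02 0 0 0 0 0"

```text
t: 10.42
tcp_pos: [0.5133, -0.1393, 0.0649]
tool_rot: [0.742, 0.67, -0.0, 0.004]
contact_force: [-2.4, -17.2, 14.4]
width: 0.0186
gripper_force: 55.0
```

>>> arm_command --pt "0.01 0 0.004 0 0 0" --pt "0.015 0 0.004 0 0 0" --pt "0.015 0 0.004 0 0 0"

```text
t: 10.8
tcp_pos: [0.5138, -0.1379, 0.065]
tool_rot: [0.742, 0.67, -0.001, 0.005]
contact_force: [-7.0, -25.7, 22.1]
width: 0.0188
gripper_force: 55.0
```

```bash
python3 - <<'E'
from h import *
delta([.510,-.148,.064],84.2);print(status.observe()['torque'])
w=grab('wrist');save(w,'w4.png',(170,60,470,280),2.6)
E
```

```text
t 10.8 tcp [ 0.5138 -0.1379  0.065 ] head 84.17 F [ -7.  -25.7  22.1] w 0.0188 move [-0.0524 -0.0139  0.0055] [ 0.0042  0.005  -0.0004]
[-5.41001217  1.15495146 -0.03939629]
```

View pics/w4.png

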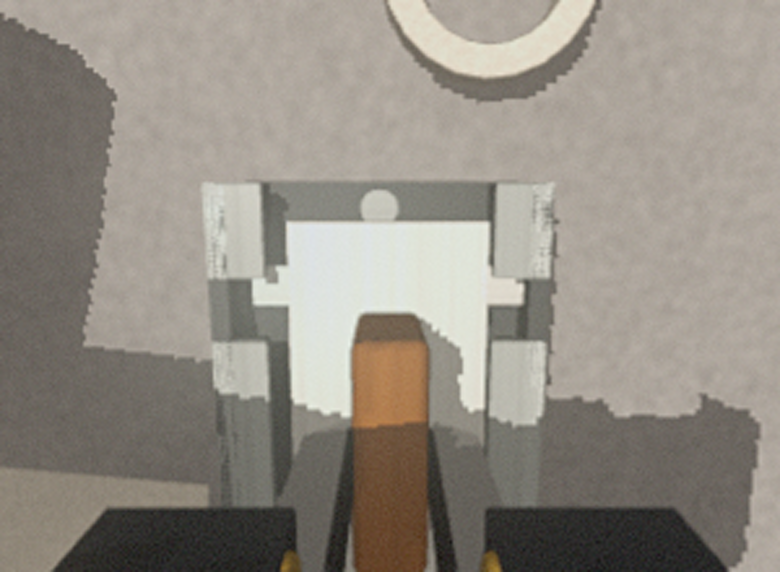

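The ears are already under the +y lips (their front edge is near row 265, the lip edge at row 278). The force climbs past 25 N with no travel, so the +y end is packed. I'll back off and slide towards −y.

>>> arm_command --pt "-0.03 0 0 0 0 0" --pt "-0.06 0 -0.004 0 0 0" --pt "-0.08 0 -0.004 0 0 0" --pt "-0.08 0 -0.004 0 0 0"

```text
t: 11.35
tcp_pos: [0.5116, -0.1492, 0.064]
tool_rot: [0.742, 0.67, 0.001, 0.001]
contact_force: [-1.4, 3.9, 11.6]
width: 0.0189
gripper_force: 55.0
```

```bash
python3 - <<'E'
from h import *
delta([.510,-.148,.064],84.2)
E
```

```text
t 11.35 tcp [ 0.5116 -0.1492  0.064 ] head 84.19 F [-1.4  3.9 11.6] w 0.0189 move [ 0.0054 -0.0084 -0.    ] [ 0.002   0.0001 -0.0001]
```

>>> arm_command --pt "-0.015 0 0.003 0 0 0" --pt "-0.03 0 0.003 0 0 0" --pt "-0.045 0 0.003 0 0 0" --pt "-0.06 0 0.003 0 0 0" --pt "-0.06 0 0.003 0 0 0"

```text
t: 11.98
tcp_pos: [0.5103, -0.1609, 0.0634]
tool_rot: [0.742, 0.67, 0.001, 0.001]
contact_force: [0.3, 6.0, 11.6]
width: 0.0187
gripper_force: 55.0
```

Free past 12 mm with only 6 N of resistance, so I'll carry on to the stop.

>>> arm_command --pt "-0.015 0 0 0 0 0" --pt "-0.03 0 0 0 0 0" --pt "-0.04 0 0 0 0 0" --pt "-0.04 0 0 0 0 0"

```text
t: 12.48
tcp_pos: [0.5097, -0.1682, 0.0637]
tool_rot: [0.742, 0.67, 0.002, 0.001]
contact_force: [0.0, 10.8, 14.2]
width: 0.0186
gripper_force: 55.0
```

>>> arm_command --pt "-0.01 0 0 0 0 0" --pt "-0.02 0 0 0 0 0" --pt "-0.02 0 0 0 0 0"

```text
t: 12.85
tcp_pos: [0.5096, -0.1695, 0.0645]
tool_rot: [0.742, 0.671, 0.003, -0.001]
contact_force: [-3.7, 29.6, 27.1]
width: 0.019
gripper_force: 55.0
```

The −y stop was reached after about 20 mm of slide, with the force rising to 30 N. I'll ease the push, let the plate rise against the lips and open.

>>> arm_command --pt "0.01 0 -0.005 0 0 0" --pt "0.012 0 -0.012 0 0 0" --pt "0.012 0 -0.018 0 0 0" --pt "0.012 0 -0.018 0 0 0"

```text
t: 13.35
tcp_pos: [0.5092, -0.1688, 0.0652]
tool_rot: [0.742, 0.67, 0.002, -0.0]
contact_force: [8.6, 13.1, -5.2]
width: 0.0189
gripper_force: 55.0
```

>>> arm_command --pt "0 0 0 0 0 0" --pt "0 0 0 0 0 0" --pt "0 0 0 0 0 0" --pt "0 0 0 0 0 0" --claw 0.6

```text
t: 13.85
tcp_pos: [0.5081, -0.1707, 0.0656]
tool_rot: [0.742, 0.67, -0.0, 0.0]
contact_force: [1.1, 0.5, -0.6]
width: 0.0546
gripper_force: 0.0
```

>>> arm_command --pt "0 0 -0.1 0 0 0" --pt "0 0 -0.3 0 0 0" --pt "0 0 -0.6 0 0 0" --pt "0 0 -0.9 0 0 0" --pt "0 0 -0.9 0 0 0"

```text
t: 14.48
tcp_pos: [0.5096, -0.1712, 0.2501]
tool_rot: [0.742, 0.67, 0.002, 0.004]
contact_force: [0.1, 0.1, -0.1]
width: 0.056
gripper_force: 0.0
```

```bash
python3 - <<'E'
from h import *
delta([.510,-.148,.064],84.2)
w=grab('wrist');x,y=proj(w,[.51,-.147,.05])[0].astype(int);print(x,y);save(w,'w5.png',(170,30,470,280),2.3)
E
```

```text
t 14.47 tcp [ 0.5096 -0.1712  0.2501] head 84.19 F [ 0.1  0.1 -0.1] w 0.056 move [ 0.1177 -0.0166  0.9301] [ 0.0049  0.0015 -0.0001]
317 160
```

View pics/w5.png

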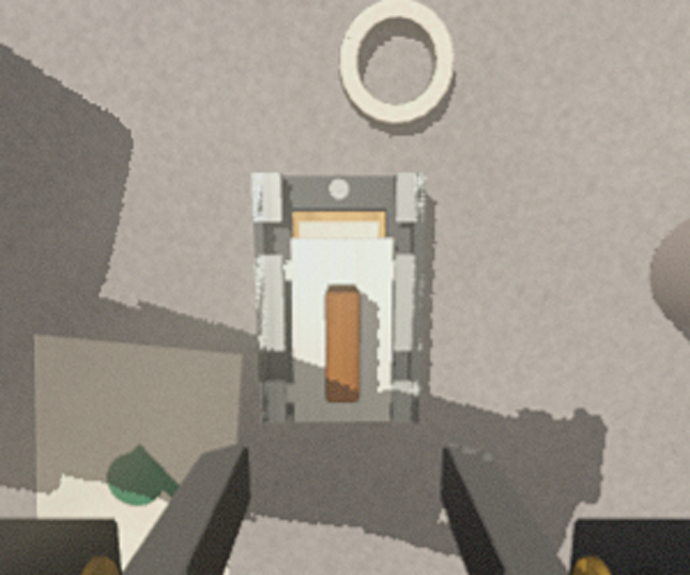

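The plate's front edge is at row 238 and the bed rim at row 212, so it has slid about 20 mm towards −y. It is in line with the press, its ears are under the lips, and the gripper is clear. I'm handing in.

```bash
python3 -c "
from rig import env
print(env.hand_in())"
```

```text
the job is handed in; nothing more can be done
None
```

The plate is locked in the press at the −y end, the free end (+y turned out to be packed), slid about 20 mm home; no other object was touched as far as I saw, and I handed the job in at about 14.5 s, but the hand-in returned no verdict.

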